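# Reset the tripped bench breaker

### The arm

A 7-joint arm with a two-finger parallel gripper is mounted at the origin on a cart in front of the work surface, level with it; the furniture and walls round the work are solid. World frame = base frame: x ahead of the robot, y to its left, z up, the work surface at z = 0. Lengths are in m, angles in rad, forces in N, time in s.
With the tool pointing down it reaches from about 0.4 to 0.875 m from the base axis. Payload 19.3 kg.
Tool frame: the origin (TCP) lies where the fingers leave the gripper's body, on its centre line; the fingertips stand bot.tip_reach ahead of it and the grasp point (between the pads) lies 54 mm ahead of it (bot.tip_reach is the distance from the TCP to the fingertips, in m); z points along the fingers, y is the line along which they close (so a half turn about z gives the same grasp; the last joint's range is limited). The gripper opens to 85 mm and grips with 20 to 120 N. Pads are 22 mm wide; open, the fingers measure 114 mm over their backs; the gripper's body (76 mm by 85 mm) begins 54 mm behind the grasp point. The pads swing forward as they close: fully open they stand 13 mm farther back than shut.
Start: joints at [-1.374, 0.521, -0.036, 1.599, 0.021, 1.021, -0.113], TCP at [0.165, 0.603, 0.304] pointing down, gripper open.
Joint ranges: [-2.91, 2.91], [-0.3, 2.13], [-1.5, 1.42], [0.17, 2.43], [-1.26, 4.41], [0.16, 1.93], [-2.52, 2.52]. Speed limits (rad/s): [1.89, 1.89, 2.39, 2.39, 3.01, 3.01, 3.01].

### API

Orientations are given as [roll, pitch, yaw] about the fixed x, y, z axes, in that order (R = Rz(yaw) Ry(pitch) Rx(roll)).
In Python, from workcell import bot gives the robot as it stands. The module is installed in compiled form; this text tells all that it offers.
- The arm moves only by the shell command python3 -m jog 'ROWS' [FORCE]. ROWS is JSON, a list that holds one entry, the list of rows, each a list of 7 numbers: the shift along the tool's x, y, z in mm, then the turn, a rotation vector about the tool's x, y, z in rad, then the opening, from 0 (shut) to 1 (fully open). In form: [[[tx, ty, tz, wx, wy, wz, fingers], ...]]. A call has 1 to 5 rows; each row shifts and turns the commanded pose from where the row before left it, along the tool's axes as they then stand; what a row does not reach is not made up. A row lasts 1/10 s, in which the tool goes at most 50 mm and 8.59 degrees, less where a joint would pass 70% of its speed; a pose out of reach is approached as far as the arm can. A call is refused whole if a number of a shift passes 50 or a number of a turn 0.15, either way. A call with a gripper value outside its range is refused whole. The fingers move at their own pace and stop on an object; FORCE is the grip in N (left out, the last holds). Time passes only in rows, so rows that do not move let the fingers close. It gives the time, the measured TCP pose, the force, the opening and the grip force at its end, in the units of the state.
- bot.observe(): the state, without advancing time (a new reading comes with each control period).
- bot.grab_frame(name): name is "scene" or "side" or "wrist"; returns a dict with "img" (384x512x3 uint8, red, green, blue), "intrinsics" (3x3 intrinsics, pixels), "k1" (the pictures are not rectified: a ray, as slopes to the right and down, at radius r is drawn at 1 + k1 r^2 times it, then the intrinsics apply), "R" (3x3) and "t" (3): a world point X has camera coordinates R X + t; the wrist camera has in their place "tool_from_camera" (4x4, takes a point from camera to tool coordinates, whose origin is the TCP and whose axes are the flange's). Camera axes: x right, y down, z forward; pixel columns grow to the right and rows downward; lengths in m; the calibration is good to about 2 mm. A picture is of the moment at which its call begins: read the wrist's pose just before it. There is no depth.
- bot.job_done(): hands the job in; it is judged then, once.
Trained networks look in a picture, given as the dict that the camera call returned (one of the last four; its "shot" number tells which), for a name from the list of things; names that differ only in an ending like _2 or _b are one class to them, and where a whole thing is asked for, a point or a joint stands for the part that bears it (a point fixed in the world has none). Each returns a list of dicts, best first, with "conf" (0 to 1); they miss things now and then, are a little off and sometimes report something else, mostly with a low value. They report only what shows in the picture. A call takes as long as a camera call. They do not tell look-alikes from the thing itself.
- bot.trace(query, picture): "region" (384x512 bool, what is visible of it).
- bot.spot_point(query, picture): "xyz" ([x, y, z] in m, in world coordinates, good to about 4 mm: a listed point, or the origin of a listed thing).
The state is a dict: "clock": time; "qpos": joint angles; "qd": joint speeds; "joint_efforts": joint torques, N m; "position": TCP position; "tool_rot": TCP orientation; "force": force on the tool from outside, world axes, zero at the start; "moment": the same for the moment, N m; "grip_width": finger opening in m; "finger_force": force on a finger pad.
Only numpy, scipy, OpenCV 4.12 (cv2) and the standard library are available. Lean on these libraries where they do the work, as an engineer would, in place of code of your own. Each camera call takes 0.05 s, during which the arm holds its last target. There are 200 camera calls.

### The job

The breaker with the red lever has tripped and its lever hangs about halfway. Reset it: push the red lever fully to OFF (the white-barred end, towards the robot), then throw it fully to ON (the green-barred end). Leave the breaker with the blue lever switched on.

Things in the scene. Friction and masses are not known exactly. Their poses are not given: they have to be found in the camera images.
- red_breaker: The tripped breaker, the one with the red lever; fixed to the table: grey case, black cover, 150 (x) x 78 x 45 mm high. Origin: centre of its underside. Local +x points to the ON end (green bar; away from the robot within 0.45 rad), -x to the OFF end (white bar, nearer the robot). 
- red_lever (a joint): hinge, rad: 0 = fully OFF (0.6 rad from upright towards local -x, at its stop), 0.6 = upright, 1.2 = fully ON (towards +x, at its stop); starts tripped, 0.45 to 0.75. Axis: local y, 46 mm above the breaker's origin; cheeks beside it rise to 54 mm. Bar 60 mm long from axis to tip, head 34 wide (y), 12 thick. Stays where left; moves at 0.12 N m (2 to 4 N).
- blue_breaker: A like breaker with a blue lever, which is on; fixed to the table: grey case, black cover, 150 (x) x 78 x 45 mm high. Origin: centre of its underside. Local +x points to the ON end (green bar; away from the robot within 0.45 rad), -x to the OFF end (white bar, nearer the robot). The two stand side by side, centres 180 mm or more apart, either on the left.
- blue_lever (a joint): hinge of the blue lever, rad, built and measured as the red one; it starts fully on, at 1.12 to 1.2, and is to stay on.
Not all that is in view belongs to the job. Leave any yellow look-alike of the blue_breaker alone.

How it is judged:
On the way, in this order (a step that is already met when the one before it is completed fails the run):
1. the red lever is pushed fully off (value of joint red_lever below 0.17 rad), for 0.2 s.
2. the red lever is thrown fully on (value of joint red_lever above 1.03 rad), for 0.2 s.
At the end, for the whole second after the job is handed in: The red lever, after having been fully off (within 0.17 rad of its off stop), stands fully on (within 0.17 rad of its on stop), and the blue lever is still on (within 0.25 rad of its on stop) (value of joint red_lever above 1.03 rad and value of joint blue_lever above 0.95 rad); the robot touches nothing.
It fails at once if the blue lever is moved away from on (value of joint blue_lever below 0.95 rad).
It also fails if it takes over 38 s, if anything falls off the work surface, if the arm or the gripper's body presses on something with over 40 N, if the wrist force passes 120 N, or if a joint passes its speed limit or range.

## Working session

There is one attempt and no reset: what is moved stays moved. The work goes in short steps, Python scripts to look and compute and a shell command to move; the robot and the scene stay as the last step left them, time stands still between calls to the robot, and variables do not carry over. Pictures are saved under pics/ and viewed, at most 10 in all, crops included, and the job is handed in when it is done.

```bash
mkdir -p pics; cat > h.py <<'E'
import numpy as np, cv2
from workcell import bot
def look(n,qs=()):
    p=bot.grab_frame(n); cv2.imwrite
    return p
def save(p,f): cv2.imwrite('pics/'+f,p['img'][:,:,::-1])
E
python3 - <<'E'
from h import *
s=bot.observe(); print({k:np.round(s[k],3).tolist() for k in('clock','position','tool_rot','grip_width','force')}, bot.tip_reach)
ims=[]
for n in('scene','side'):
    p=look(n); ims.append(p['img'])
    for q in('red_breaker','blue_breaker','red_lever','blue_lever'):
        for r in bot.spot_point(q,p)[:3]: print(n,q,round(r['conf'],2),np.round(r['xyz'],3))
        for r in bot.trace(q,p)[:2]:
            ys,xs=np.nonzero(r['region']); print('  trace',round(r['conf'],2),xs.mean().round(),ys.mean().round(),len(xs))
    if n=='scene': save(p,'a.png')
    else: save(p,'b.png')
E
```

```text
{'clock': 0.0, 'position': [0.165, 0.603, 0.303], 'tool_rot': [-3.14, 0.0, 2.875], 'grip_width': 0.086, 'force': [-0.442, -0.388, 0.263]} 0.0726
scene red_breaker 0.59 [ 0.514 -0.257  0.001]
  trace 0.61 326.0 258.0 1870
scene blue_breaker 0.95 [0.495 0.054 0.003]
scene blue_breaker 0.94 [ 0.382  0.334 -0.004]
  trace 0.85 187.0 167.0 843
  trace 0.63 258.0 197.0 1291Traceback (most recent call last):
  File "<stdin>", line 7, in <module>
ValueError: it knows: blue_breaker, red_breaker
```

```bash
python3 - <<'E'
from h import *
for n in('scene','side'):
    p=look(n)
    for q in('red_breaker','blue_breaker'):
        for r in bot.spot_point(q,p)[:3]: print(n,q,round(r['conf'],2),np.round(r['xyz'],3))
    save(p,n+'.png')
    print(n,np.round(p['intrinsics'],1).tolist(),p['k1'],np.round(-p['R'].T@p['t'],3))
E
```

```text
scene red_breaker 0.78 [ 0.512 -0.255  0.003]
scene blue_breaker 0.87 [ 0.38   0.335 -0.001]
scene blue_breaker 0.63 [0.496 0.055 0.002]
scene [[429.0, 0.0, 255.1], [0.0, 429.0, 188.4], [0.0, 0.0, 1.0]] 0.027521612197120453 [-0.018 -0.863  0.755]
side red_breaker 0.9 [ 0.513 -0.256  0.005]
side blue_breaker 0.94 [0.496 0.05  0.   ]
side [[492.9, 0.0, 263.8], [0.0, 492.9, 186.1], [0.0, 0.0, 1.0]] 0.014246001920307215 [-0.181 -1.18   0.585]
```

View pics/scene.png

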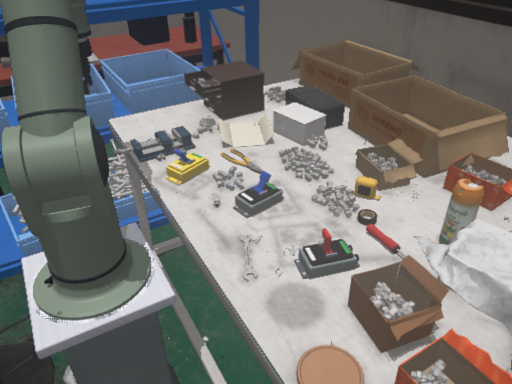

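View pics/side.png

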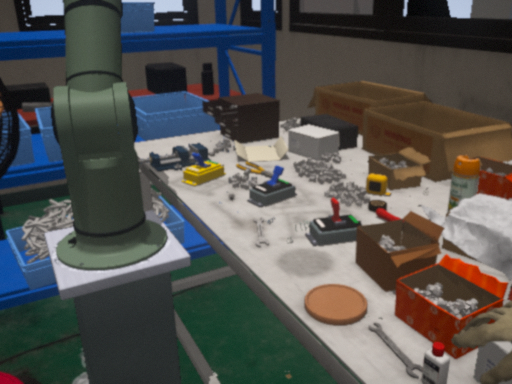

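The scene shows the red breaker at about (328,257), its lever at (327,240) and the green bar at (346,246). The blue breaker is at (258,197) and the yellow look-alike at (187,167). Next I'll warp both views to top-down to get the yaw.

```bash
cat >> h.py <<'E'
def ortho(p,c,z,half=.13,n=400):
    u=np.linspace(-half,half,n); X=np.stack(np.meshgrid(c[0]-u,c[1]-u,indexing='ij')+[np.full((n,n),z)],-1)  # up=+x, left=+y
    if 'R' in p: R,t=p['R'],p['t']
    else: R,t=p['Rw'],p['tw']
    C=X@R.T+t; s=C[...,:2]/C[...,2:]; s=s*(1+p['k1']*(s**2).sum(-1,keepdims=True))
    K=p['intrinsics']; m=(s*[K[0,0],K[1,1]]+[K[0,2],K[1,2]]).astype(np.float32)
    return cv2.remap(p['img'],m[...,0],m[...,1],cv2.INTER_LINEAR)
E
python3 - <<'E'
from h import *
o=[ortho(look(n),(.513,-.256),.045) for n in('scene','side')]
cv2.imwrite('pics/o.png',np.hstack(o)[:,:,::-1])
E
```

```text
Traceback (most recent call last):
  File "h.py", line 8, in ortho
    u=np.linspace(-half,half,n); X=np.stack(np.meshgrid(c[0]-u,c[1]-u,indexing='ij')+[np.full((n,n),z)],-1)  # up=+x, left=+y
                                            ~~~~~~~~~~~~~~~~~~~~~~~~~~~~~~~~~~~~~~~~^~~~~~~~~~~~~~~~~~~
TypeError: can only concatenate tuple (not "list") to tuple
```

```bash
sed -i "s/np.stack(np.meshgrid(c\[0\]-u,c\[1\]-u,indexing='ij')+/np.stack([*np.meshgrid(c[0]-u,c[1]-u,indexing='ij')]+/" h.py
python3 - <<'E'
from h import *
o=[ortho(look(n),(.513,-.256),.045) for n in('scene','side')]
cv2.imwrite('pics/o.png',np.hstack(o)[:,:,::-1])
E
```

```text
(no output)
```

View pics/o.png

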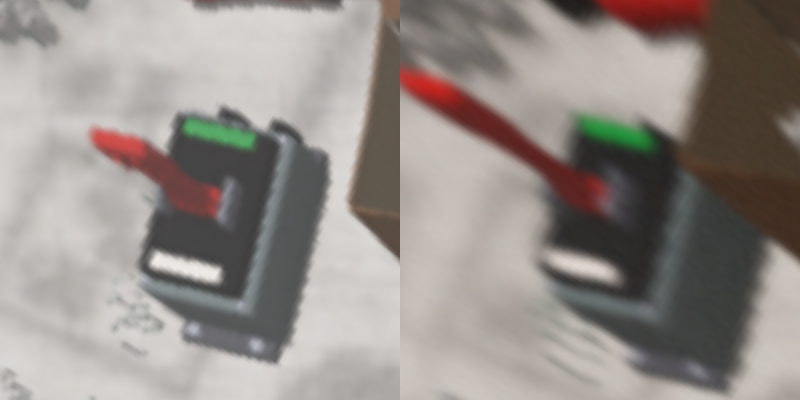

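The top-down view puts the white bar at (186,267) and the green bar at (219,133). That gives yaw ≈ -0.24 and centre ≈ (0.513,-0.257), matching the networks. Target tool yaw is 1.33, so I'm setting out along an arc.

```bash
R='[[[-44,0,0,0,0,0.07,1],[-44,0,0,0,0,0.07,1],[-44,0,0,0,0,0.07,1],[-44,0,0,0,0,0.07,1],[-44,0,0,0,0,0.07,1]]]'
python3 -m jog '[[[-44,0,0,0,0,0.07,1],[-44,0,0,0,0,0.07,1],[-44,0,0,0,0,0.07,1],[-44,0,0,0,0,0.07,1],[-44,0,0,0,0,0.07,1]]]'
python3 -m jog '[[[-44,0,0,0,0,0.07,1],[-44,0,0,0,0,0.07,1],[-44,0,0,0,0,0.07,1],[-44,0,0,0,0,0.07,1],[-44,0,0,0,0,0.07,1]]]'
```

```text
clock: 1.2
position: [0.3674, 0.5154, 0.3039]
tool_rot: [3.141, -0.0, 2.522]
force: [0.2, 0.8, -0.4]
grip_width: 0.0857
finger_force: 0.0
clock: 1.7
position: [0.5262, 0.3646, 0.3039]
tool_rot: [3.141, -0.0, 2.172]
force: [0.4, 0.8, -0.2]
grip_width: 0.0855
finger_force: 0.0
```

```bash

python3 -m jog '[[[-44,0,0,0,0,0.07,1],[-44,0,0,0,0,0.07,1],[-44,0,0,0,0,0.07,1],[-44,0,0,0,0,0.07,1],[-44,0,0,0,0,0.07,1]]]'
python3 -m jog '[[[-44,0,0,0,0,0.07,1],[-44,0,0,0,0,0.07,1],[-44,0,0,0,0,0.07,1],[-44,0,0,0,0,0.07,1],[-44,0,0,0,0,0.07,1]]]'
python3 -m jog '[[[-44,-20,0,0,0,0.07,1],[-44,-25,0,0,0,0.07,1],[-30,-25,0,0,0,0,1],[0,0,0,0,0,0,1]]]'
cat >> h.py <<'E'
from scipy.spatial.transform import Rotation as Ro
def goal(p,tx): # tool-frame shift to world target
    s=bot.observe(); return Ro.from_euler('xyz',s['tool_rot']).inv().apply(np.array(p)-s['position'])*1000
def wrist():
    s=bot.observe(); p=bot.grab_frame('wrist'); T=np.eye(4); T[:3,:3]=Ro.from_euler('xyz',s['tool_rot']).as_matrix(); T[:3,3]=s['position']
    W=np.linalg.inv(T@p['tool_from_camera']); p['Rw'],p['tw']=W[:3,:3],W[:3,3]; return p
E
python3 - <<'E'
from h import *
p=wrist(); save(p,'w.png')
for r in bot.spot_point('red_breaker',p)[:2]: print(r['conf'],np.round(r['xyz'],3))
o=[ortho(p,(.513,-.256),z) for z in (.045,.1)]
cv2.imwrite('pics/o2.png',np.vstack([np.hstack(o)])[:,:,::-1])
print(goal((.513,-.257,.16),0), bot.observe()['tool_rot'])
E
```

```text
clock: 2.2
position: [0.6236, 0.1685, 0.3039]
tool_rot: [3.141, -0.0, 1.822]
force: [0.6, -0.9, -0.1]
grip_width: 0.0852
finger_force: 0.0
clock: 2.7
position: [0.6479, -0.049, 0.3039]
tool_rot: [3.141, -0.0, 1.472]
force: [-0.0, -0.0, -0.8]
grip_width: 0.0851
finger_force: 0.0
clock: 3.1
position: [0.5573, -0.1556, 0.3045]
tool_rot: [-3.141, 0.001, 1.328]
force: [1.7, 0.3, 0.2]
grip_width: 0.0853
finger_force: 0.0
0.63 [ 0.516 -0.254  0.005]
[-113.60993746  -21.73969511  144.24271372] [ 3.14094042e+00 -5.04234349e-04  1.33378451e+00]
```

View pics/o2.png

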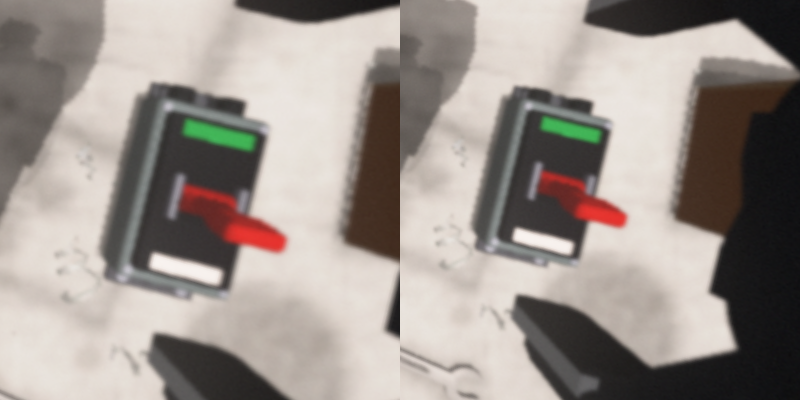

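The close view puts the case centre at about px (203,201), yaw -0.25. The lever tip at z=0.1 is at px (602,213), about 9 mm to the OFF side. I'll go above it and straddle the lever along local x.

```bash

python3 -m jog '[[[-38,-9,0,0,0,0,0.8],[-38,-9,20,0,0,0,0.7],[-38,-9,20,0,0,0,0.7],[0,0,25,0,0,0,0.7],[0,0,0,0,0,0,0.7]]]'
python3 -m jog '[[[0,0,25,0,0,0,0.7],[0,0,25,0,0,0,0.7],[0,0,25,0,0,0,0.7],[0,0,20,0,0,0,0.7],[0,0,0,0,0,0,0.7]]]'
python3 - <<'E'
from h import *
p=look('scene'); a=cv2.resize(p['img'][200:290,270:390],None,fx=4,fy=4,interpolation=2)
p=look('side'); b=cv2.resize(p['img'][180:270,275:375],None,fx=4,fy=4,interpolation=2)
cv2.imwrite('pics/c1.png',np.hstack([a,b])[:,:400+400,::-1]); print(goal((.513,-.257,.16),0))
E
```

```text
clock: 3.7
position: [0.5076, -0.2552, 0.2364]
tool_rot: [-3.138, -0.001, 1.335]
force: [-0.1, 1.9, 0.4]
grip_width: 0.0598
finger_force: 0.0
clock: 4.2
position: [0.5086, -0.2541, 0.1426]
tool_rot: [-3.139, -0.001, 1.337]
force: [-0.1, -0.6, 1.5]
grip_width: 0.0598
finger_force: 0.0
[ -0.82136121   4.25573134 -15.14316863]
```

View pics/c1.png

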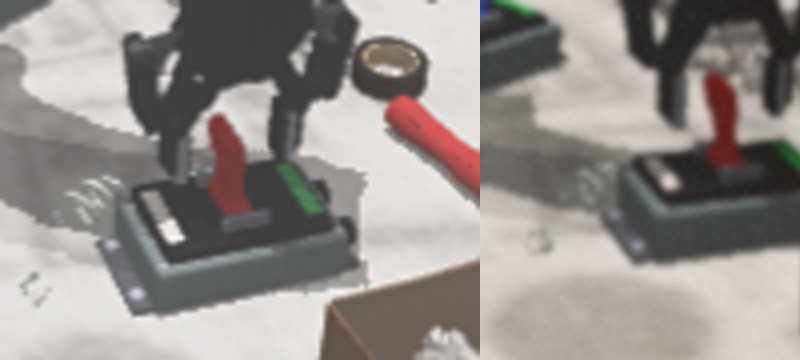

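The fingers straddle the red lever, with tips at about half its height. Pushing to OFF (tool -y).

```bash

python3 -m jog '[[[0,-10,0,0,0,0,0.7],[0,-10,0,0,0,0,0.7],[0,-10,0,0,0,0,0.7],[0,-8,0,0,0,0,0.7],[0,0,0,0,0,0,0.7]]]'
python3 -m jog '[[[0,-3,0,0,0,0,0.7],[0,-3,0,0,0,0,0.7],[0,0,0,0,0,0,0.7]]]'
```

```text
clock: 4.8
position: [0.4701, -0.2468, 0.1443]
tool_rot: [3.141, -0.0, 1.334]
force: [0.0, -0.6, -1.1]
grip_width: 0.0594
finger_force: 0.0
clock: 5.1
position: [0.4675, -0.2461, 0.1444]
tool_rot: [3.136, 0.001, 1.335]
force: [16.7, -3.8, -9.8]
grip_width: 0.0599
finger_force: 8.6
```

```bash

python3 -m jog '[[[0,0,0,0,0,0,0.7],[0,0,0,0,0,0,0.7]]]'
python3 - <<'E'
from h import *
p=look('scene'); a=cv2.resize(p['img'][200:290,270:390],None,fx=4,fy=4,interpolation=2)
p=look('side'); b=cv2.resize(p['img'][180:270,285:365],None,fx=4,fy=4,interpolation=2)
cv2.imwrite('pics/c2.png',np.hstack([a,b])[:,:,::-1])
E
```

```text
clock: 5.3
position: [0.4676, -0.2461, 0.1444]
tool_rot: [3.136, 0.001, 1.335]
force: [16.0, -3.4, -9.0]
grip_width: 0.0599
finger_force: 8.5
```

View pics/c2.png

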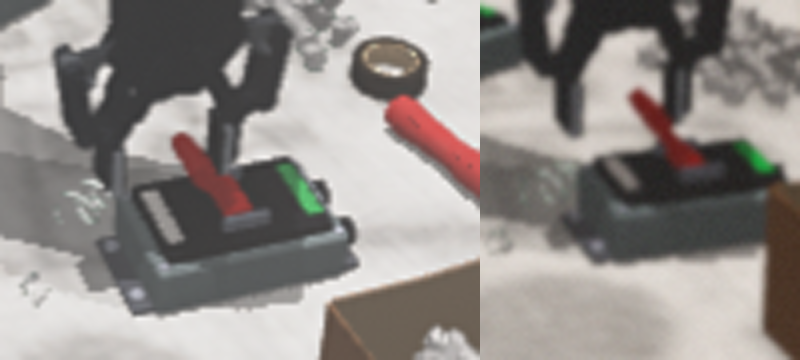

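The lever leans hard to the white bar and the 16 N reaction confirms the stop, so it is fully OFF. Now throwing it to ON.

```bash

python3 -m jog '[[[0,16,0,0,0,0,0.7],[0,16,0,0,0,0,0.7],[0,16,0,0,0,0,0.7],[0,12,0,0,0,0,0.7],[0,10,0,0,0,0,0.7]]]'
python3 -m jog '[[[0,10,0,0,0,0,0.7],[0,6,0,0,0,0,0.7],[0,4,0,0,0,0,0.7],[0,0,0,0,0,0,0.7]]]'
python3 -m jog '[[[0,2,0,0,0,0,0.7],[0,2,0,0,0,0,0.7],[0,0,0,0,0,0,0.7]]]'
```

```text
clock: 5.9
position: [0.5332, -0.262, 0.1437]
tool_rot: [-3.14, -0.0, 1.335]
force: [-3.2, 0.6, 1.2]
grip_width: 0.0598
finger_force: 1.4
clock: 6.3
position: [0.553, -0.2667, 0.1438]
tool_rot: [3.141, 0.0, 1.335]
force: [-1.6, -0.3, 0.5]
grip_width: 0.0596
finger_force: 0.3
clock: 6.6
position: [0.5557, -0.2674, 0.1436]
tool_rot: [-3.139, -0.0, 1.335]
force: [-7.2, 3.0, -1.3]
grip_width: 0.0595
finger_force: 4.2
```

```bash

python3 -m jog '[[[0,2,0,0,0,0,0.7],[0,2,0,0,0,0,0.7],[0,0,0,0,0,0,0.7]]]'
python3 - <<'E'
from h import *
p=look('scene'); a=cv2.resize(p['img'][200:290,270:390],None,fx=4,fy=4,interpolation=2)
p=look('side'); b=cv2.resize(p['img'][180:270,285:365],None,fx=4,fy=4,interpolation=2)
cv2.imwrite('pics/c3.png',np.hstack([a,b])[:,:,::-1])
E
```

```text
clock: 6.9
position: [0.5569, -0.2679, 0.143]
tool_rot: [-3.133, -0.001, 1.334]
force: [-25.7, 8.0, 10.6]
grip_width: 0.0601
finger_force: 14.3
```

View pics/c3.png

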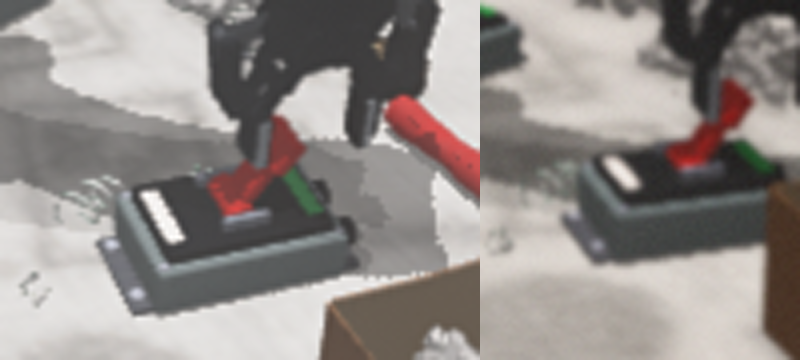

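The red lever leans to the green bar and is at its ON stop, with a 26 N reaction. Backing off and lifting clear.

```bash

python3 -m jog '[[[0,-7,0,0,0,0,0.7],[0,-7,0,0,0,0,0.7],[0,0,-10,0,0,0,0.7],[0,0,-20,0,0,0,0.7],[0,0,-25,0,0,0,0.7]]]'
python3 -m jog '[[[0,0,-35,0,0,0,0.7],[0,0,-40,0,0,0,0.7],[0,-40,-20,0,0,0,0.7],[0,-40,0,0,0,0,0.7],[0,0,0,0,0,0,0.7]]]'
python3 - <<'E'
from h import *
p=look('scene'); a=cv2.resize(p['img'][150:290,220:390],None,fx=4,fy=4,interpolation=2)
cv2.imwrite('pics/c4.png',a[:,:,::-1])
E
```

```text
clock: 7.5
position: [0.5471, -0.2652, 0.2]
tool_rot: [3.141, 0.0, 1.335]
force: [0.8, 0.0, 0.5]
grip_width: 0.0597
finger_force: 0.0
clock: 8.0
position: [0.4656, -0.2463, 0.2956]
tool_rot: [3.141, -0.001, 1.333]
force: [0.6, -0.3, 0.6]
grip_width: 0.0603
finger_force: 0.0
```

View pics/c4.png

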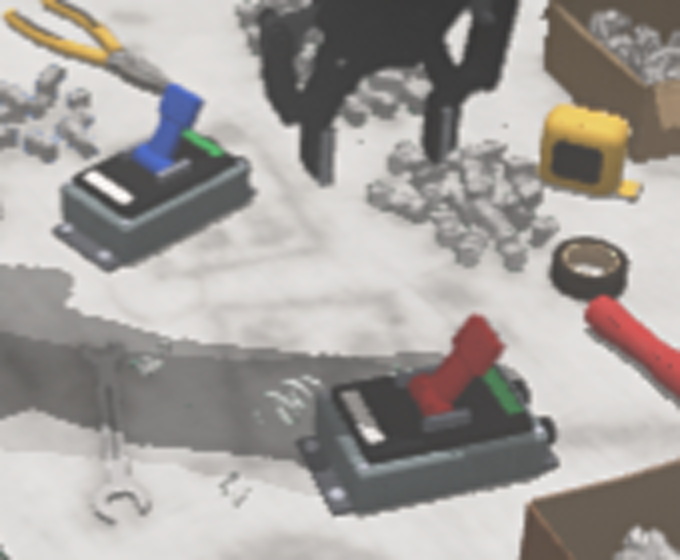

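The red lever (crop 470,350) stands fully ON, the blue lever (crop 175,110) is still ON, and the gripper is clear of everything.

```bash
python3 -c "
from workcell import bot
print(bot.job_done())"
```

```text
the job is handed in; nothing more can be done
None
```

The red lever was pushed to its OFF stop and then thrown to its ON stop, the blue lever was left on, and the job was handed in at about 8 s with the gripper clear; no verdict was returned.

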